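# Index the ratchet wheel on by one tooth with the dividing crank

## Task

The dividing crank has been backed off and its spring pin left resting on the face of the index plate. Bring the ratchet wheel to its next tooth: draw the pin up clear of the plate by the black knob, wind the crank clockwise (seen from above) three full turns and then on to the hole just short of the second brass sector arm, feel for that hole and let the pin drop fully home in it. Wind clockwise only and do not run past the hole, never force the pin against the plate, and leave the other things on the bench where they are.

Things in the scene. Friction and masses are not known exactly. Their poses are not given: they have to be found in the camera images.
- crank_axis (a point): Point on the upright axis of the worm and dividing crank, in the level top face of the steel index plate, 166 mm above the bench. The crank is a flat arm turning above the plate (arm top 14 mm, hub nut 16.5 mm above this point); nothing else of the fixture rises above the plate. Turning takes 2 to 3 N at the knob (4 to 5 with the pin on the plate); 40 turns of the crank turn the wheel once.
- knob_middle (a point): Middle of the black knob at the end of the crank arm: an upright cylinder 22 mm across and 22 mm high (11 mm up and down from this point), straight above the pin; below it a 10 mm stem and a sleeve 18 mm across whose top is at the arm's top. It goes round 45 mm from crank_axis, rises and falls with the pin, and spins freely on its own axis, so a gripper may keep one heading.
- sector_mark (a point): Point on the plate's top face at the near edge of the second brass sector arm, 45 mm from crank_axis, 145 degrees clockwise (from above) of where the crank starts. The centre of the wanted hole lies 3.5 to 17 mm before it along the 45 mm hole circle: the plate has been turned a little on its boss, so where exactly must be felt. The other sector arm lies just behind the crank's start.
- plunger (a joint): Lift of spring pin and knob, m: 0 fully home in a hole, 0.006 with the pin's end on the plate's top face (as at the start), 0.013 at most (0.008 to 0.011 clears plate and sector arms, 1.5 mm thick). A spring pushes it down with about 4 N at 0 and 5 N at 0.0095; let go, it drops by itself.
- spindle (a joint): Angle of the face plate and ratchet wheel, rad: 0 at the start, grows as the crank is wound clockwise, by 0.157 a full turn (1/40 of the crank's angle). Next tooth: about 0.529. Too coarse a reading to find a hole (one hole space is 0.0105).
- index_pin: The steel index pin, 6 mm across with a flat end, under the knob; origin on its axis, 2 mm below its end. It works on the fixed index plate (114 mm across, 8 mm thick, a circle of 15 holes at 45 mm radius, 24 degrees or 18.8 mm apart, 7.5 mm wide, 6 mm deep). It drops in only within about 0.8 mm of a hole's centre, else it rests on the flat face between.
- fixture: Green cast rotary table stood on edge on a black granite slab 200 by 250 by 30 mm, its worm upright and the index plate on top, face plate (100 mm across) and brass ratchet wheel on its side (+y). Fixed to the bench. Origin on the bench below crank_axis; z up; the slab reaches from -70 to 130 mm in x and -100 to 150 mm in y.
- caliper: Bystander: digital caliper 225 by 56 by 15 mm lying on a paper towel, origin on its underside under the beam's middle.
- loupe: Bystander: black eye loupe 33 mm in diameter, 30 mm high, origin at the centre of its underside.
- parts_tin: Bystander: open dark tin with a yellow rim, 104 mm in diameter, 62 mm high, origin at the centre of its underside.
- hex_key: Bystander: L-shaped hex key 60 by 22 by 5 mm lying on the granite slab, origin on its underside.
- gauge_block: Bystander: steel gauge block 35 by 12 by 10 mm lying on the granite slab, origin at the centre of its underside.
- spare_wheel: Bystander: spare brass ratchet wheel lying flat, about 68 mm across, 10 mm thick, origin at the centre of its underside.
- screwdriver: Bystander: red-handled screwdriver 180 mm long lying on the bench, origin on its underside.

How it is judged:
By the outcome, as a careful person would: the job done as asked, in the order asked, and still so for the second after the job is handed in, with the robot touching nothing.
It also fails if it takes over 67 s, if anything falls off the work surface, if the arm or the gripper's body presses on something with over 40 N, if the wrist force passes 120 N, or if a joint passes its speed limit or range.

## Robot

A 6-joint arm with a two-finger parallel gripper is mounted at the origin on the work surface. World frame = base frame: x ahead of the robot, y to its left, z up, the work surface at z = 0. Lengths are in m, angles in rad, forces in N, time in s.
With the tool pointing down it reaches from about 0.35 to 0.975 m from the base axis. Payload 4.9 kg.
Tool frame: the origin (TCP) lies at the very end of the fingers, on their centre line; the grasp point (between the pads) lies 19 mm behind it; z points along the fingers, x is the direction in which the jaws open and shut, and the axes are right-handed (so a half turn about z gives the same grasp; the last joint's range is limited). The gripper opens to 85 mm and grips with 20 to 120 N. Pads are 22 mm wide; open, the fingers measure 114 mm over their backs; the gripper's body (76 mm by 85 mm) begins 54 mm behind the grasp point. The pads swing forward as they close: fully open they stand 13 mm farther back than shut.
Start: joints at [1.136, 0.053, 1.613, -0, 1.476, -0.119], TCP at [0.194, 0.594, 0.231] pointing down, gripper open.
Joint ranges: [-3.01, 3.01], [-1.01, 2.22], [0.06, 2.58], [-1.02, 4.17], [0.09, 2.62], [-3.14, 3.14]. Speed limits (rad/s): [2.57, 2.57, 3.14, 3.14, 3.14, 3.14].

## Interface

Orientations are given as a rotation vector (axis times angle).
In Python, from station import readout, viewer, ctrl, nets gives the robot as it stands. The module is installed in compiled form; this text tells all that it offers.
- The arm moves only by the tool step_arm, never from a script. Its argument "moves" is a list that holds one entry, the list of rows, each a list of 4 numbers: the shift along the world's x, y, z in cm, then the turn about the world's z in rad. In form: [[[dx, dy, dz, yaw], ...]]. A call has 1 to 10 rows; each row shifts and turns the commanded pose from where the row before left it; what a row does not reach is not made up. A row lasts 1/12 s, in which the tool goes at most 41.7 mm and 7.16 degrees, less where a joint would pass 70% of its speed; a pose out of reach is approached as far as the arm can. A call is refused whole if a number of a shift passes 4.17 or a number of a turn 0.125, either way. A call with a gripper value outside its range is refused whole. "grip" is the closure, from 0 (fully open) to 1 (shut), set as the call begins (left out, the last holds). The fingers move at their own pace and stop on an object; "squeeze" is the grip in N (left out, the last holds). Time passes only in rows, so rows that do not move let the fingers close. It gives the time, the measured TCP pose, the force and the opening at its end, in the units of the state.
- readout.get_obs(): the state, without advancing time (a new reading comes with each control period).
- viewer.get_image(name): name is "scene" or "top" or "wrist"; returns the picture (480x640x3 uint8, blue, green, red); there is no depth.
- viewer.calibration(name): a dict with "camera_matrix" (3x3 intrinsics, pixels), "k1" (the pictures are not rectified: a ray, as slopes to the right and down, at radius r is drawn at 1 + k1 r^2 times it, then the intrinsics apply), "R" (3x3) and "t" (3): a world point X has camera coordinates R X + t. Camera axes: x right, y down, z forward; pixel columns grow to the right and rows downward; lengths in m; the calibration is good to about 2 mm. A picture is of the moment at which its call begins: read the wrist's pose just before it. calibration takes no time and is no camera call; for the wrist camera it gives the pose at the moment of the call.
- ctrl.finish_job(): hands the job in, once; it reports no verdict.
Trained networks look in the newest picture that a camera, given by its name, has taken for a name from the list of things; names that differ only in an ending like _2 or _b are one class to them, and where a whole thing is asked for, a point or a joint stands for the part that bears it (a point fixed in the world has none). Each returns a list of dicts, best first, with "confidence" (0 to 1); they miss things now and then, are a little off and sometimes report something else, mostly with a low value. They report only what shows in the picture. A call takes as long as a camera call.
- nets.masks_of(camera, thing): "region" (480x640 bool, what is visible of it) and "box" ([left, top, right, bottom] in pixels, round what is visible of it).
- nets.pinpoint(camera, thing): "at" ([column, row] in pixels: a listed point, or the origin of a listed thing).
The state is a dict: "t": time; "q": joint angles; "dq": joint speeds; "effort": joint torques, N m; "tool_pos": TCP position; "tool_rot": TCP orientation; "contact_force": force on the tool from outside, world axes, zero at the start; "wrist_torque": the same for the moment, N m; "opening": finger opening in m.
Only numpy, scipy, OpenCV 4.12 (cv2) and the standard library are available. Lean on these libraries where they do the work, as an engineer would, in place of code of your own. Each camera call takes 0.05 s, during which the arm holds its last target. There are 200 camera calls.

## Working session

There is one attempt and no reset: what is moved stays moved. The work goes in short steps, Python scripts to look and compute and a tool call to move; the robot and the scene stay as the last step left them, time stands still between calls to the robot, and variables do not carry over. Pictures are saved under pics/ and viewed, about 8 in all and at most 12, crops included, and the job is handed in when it is done.

Besides the shell and the picture viewer there is one more tool, called after "Call:" as name([rows], argument=value, ...), one row to a line, values as JSON. step_arm: Moves the arm, as the interface text tells. Its arguments: {"type":"object","properties":{"moves":{"type":"array","items":{"type":"array","items":{"type":"array","items":{"type":"number"}}}},"grip":{"type":"number"},"squeeze":{"type":"number"}},"required":["moves"]}

```bash
mkdir -p pics; cat > h.py <<'E'
import numpy as np, cv2
from station import readout, viewer, ctrl, nets
def ray(cam,px):
    c=viewer.calibration(cam);K=np.array(c["camera_matrix"]);R=np.array(c["R"]);t=np.array(c["t"])
    d=np.array([(px[0]-K[0,2])/K[0,0],(px[1]-K[1,2])/K[1,1]]);u=d.copy()
    for _ in range(20): u=d/(1+c["k1"]*(u@u))
    return -R.T@t, R.T@np.r_[u,1]
def atz(cam,px,z):
    o,d=ray(cam,px); return o+d*(z-o[2])/d[2]
def tri(a,b):
    (o1,d1),(o2,d2)=a,b
    s=np.linalg.lstsq(np.c_[d1,-d2],o2-o1,rcond=None)[0]
    p,q=o1+s[0]*d1,o2+s[1]*d2
    return (p+q)/2,np.linalg.norm(p-q)
def proj(cam,X):
    c=viewer.calibration(cam);K=np.array(c["camera_matrix"]);p=np.array(c["R"])@X+np.array(c["t"])
    u=p[:2]/p[2];u=u*(1+c["k1"]*(u@u)); return K[:2,:2]@u+K[:2,2]
E
python3 - <<'E'
from h import *
np.set_printoptions(precision=4,suppress=True)
ims={}
pts={}
for cam in ["scene","top"]:
    im=viewer.get_image(cam); ims[cam]=im; cv2.imwrite(f"pics/{cam}0.png",im)
    for th in ["crank_axis","knob_middle","sector_mark","fixture","index_pin"]:
        r=nets.pinpoint(cam,th); pts[cam,th]=r
        print(cam,th,[(np.round(x["at"],1),round(x["confidence"],2)) for x in r[:2]])
for th,z in [("crank_axis",.166),("knob_middle",None),("sector_mark",.166),("fixture",0)]:
    try:
        a,b=pts["scene",th][0]["at"],pts["top",th][0]["at"]
        print(th,*tri(ray("scene",a),ray("top",b)), atz("scene",a,z or .2),atz("top",b,z or .2))
    except Exception as e: print(th,e)
o=readout.get_obs();print(o)
E
```

```text
scene crank_axis [(array([285.5, 236.2]), 0.51)]
scene knob_middle [(array([297. , 227.5]), 0.45)]
scene sector_mark [(array([266.8, 237.3]), 0.54)]
scene fixture [(array([289.4, 288.1]), 0.57)]
scene index_pin []
top crank_axis [(array([365.5, 207.3]), 0.48)]
top knob_middle [(array([352.5, 210.9]), 0.55)]
top sector_mark [(array([375.1, 198.2]), 0.55)]
top fixture [(array([363.2, 225.2]), 0.89)]
top index_pin []
crank_axis [ 0.5679 -0.0575  0.1701] 0.01001133923011966 [ 0.561  -0.0568  0.166 ] [ 0.5717 -0.0619  0.166 ]
knob_middle [ 0.5554 -0.0231  0.1983] 0.0008854462957743125 [ 0.5579 -0.0217  0.2   ] [ 0.5548 -0.0227  0.2   ]
sector_mark [ 0.596  -0.0888  0.1708] 0.003068066534705843 [ 0.5895 -0.0927  0.166 ] [ 0.598  -0.0905  0.166 ]
fixture [ 0.5506 -0.0649 -0.0026] 0.0009004247405865057 [0.7607 0.1107 0.2   ] [ 0.5134 -0.0514  0.2   ]
{'t': 0.6, 'q': array([ 1.136 ,  0.0527,  1.6129,  0.    ,  1.476 , -0.119 ]), 'dq': array([-0.0007,  0.0017,  0.0002,  0.0017, -0.0003, -0.0007]), 'effort': array([  0.0009, -39.3389, -37.0241,  -0.    ,   0.0007,  -0.    ]), 'tool_pos': array([0.1941, 0.5941, 0.2313]), 'tool_rot': array([-2.5431, -1.8445, -0.0001]), 'contact_force': array([-0.8401, -0.1295,  0.0933]), 'wrist_torque': array([-0.012 , -0.027 , -0.0416]), 'opening': 0.08525105053560882}
```

```bash
python3 - <<'E'
import cv2,numpy as np
a=cv2.imread("pics/scene0.png")[170:330,190:390];b=cv2.imread("pics/top0.png")[140:300,270:470]
cv2.imwrite("pics/c1.png",cv2.resize(np.vstack([a,b]),None,fx=2.5*.74*1,fy=2.5*.74) if 0 else cv2.resize(np.hstack([a,b]),(800,320),interpolation=cv2.INTER_CUBIC))
E
```

```text
(no output)
```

View pics/top0.png

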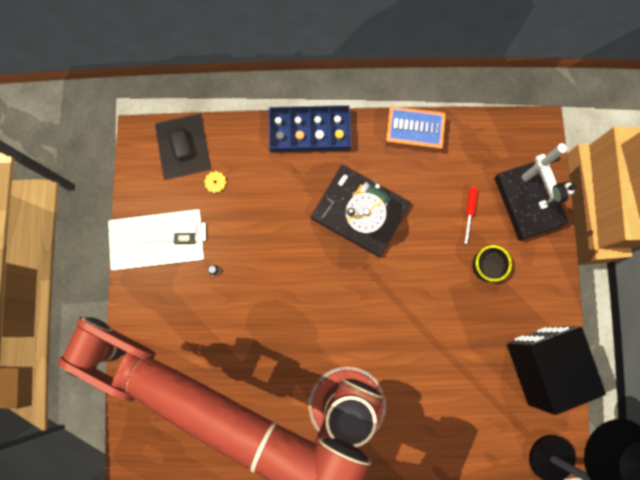

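View pics/c1.png

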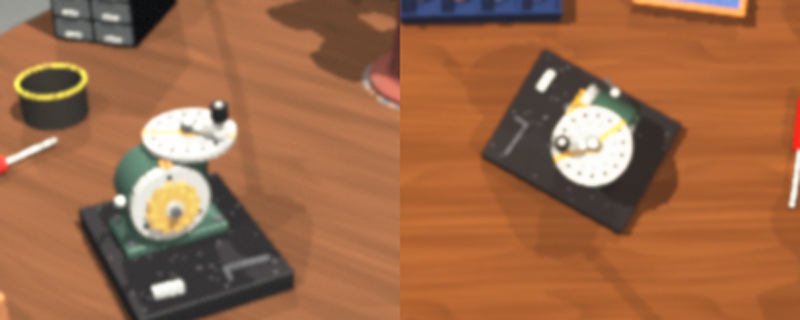

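Call:
step_arm([
  [[0, 0, 3.5, 0], [1, -2, 3.5, 0], [1.85, -3.25, 3, 0], [1.85, -3.25, 2, 0], [1.85, -3.25, 1, 0], [1.85, -3.25, 0, 0], [1.85, -3.25, 0, 0], [1.85, -3.25, 0, 0], [1.85, -3.25, 0, 0], [1.85, -3.25, 0, 0]],
])

```text
t: 1.43
tool_pos: [0.3498, 0.3173, 0.3573]
tool_rot: [2.543, 1.845, 0.002]
contact_force: [0.3, -0.1, 0.6]
opening: 0.0853
```

Call:
step_arm([
  [[1.85, -3.25, 0, 0], [1.85, -3.25, 0, 0], [1.85, -3.25, 0, 0], [1.85, -3.25, 0, 0], [1.85, -3.25, 0, 0], [1.85, -3.25, 0, 0], [1.85, -3.25, 0, 0], [1.85, -3.25, 0, 0], [1, -1.5, 0, 0], [0, 0, 0, 0]],
], grip=0.5)

```text
t: 2.27
tool_pos: [0.5085, 0.0408, 0.3565]
tool_rot: [2.547, 1.838, -0.002]
contact_force: [-0.3, 0.4, 0.2]
opening: 0.0426
```

```bash
python3 - <<'E'
from h import *
np.set_printoptions(precision=4,suppress=True)
o=readout.get_obs();print(o["t"],o["tool_pos"],o["tool_rot"],o["opening"],o["q"])
c=viewer.calibration("wrist");print(-np.array(c["R"]).T@c["t"])
im=viewer.get_image("wrist");cv2.imwrite("pics/w1.png",im)
for th,z in [("crank_axis",.166),("knob_middle",.198),("sector_mark",.166)]:
    r=nets.pinpoint("wrist",th)
    for x in r[:2]: print(th,np.round(x["at"],1),round(x["confidence"],2),atz("wrist",x["at"],z))
E
```

```text
2.2667 [0.5085 0.0408 0.3565] [ 2.5474  1.838  -0.0017] 0.04262582156922585 [-0.0655 -0.2664  1.7032 -0.0009  1.7054 -1.3156]
[0.4361 0.065  0.5002]
crank_axis [234.1 295.7] 0.83 [ 0.5583 -0.0583  0.166 ]
knob_middle [274.9 299.5] 0.71 [ 0.5604 -0.0143  0.198 ]
sector_mark [212.6 330.4] 0.82 [ 0.5859 -0.0906  0.166 ]
```

View pics/w1.png

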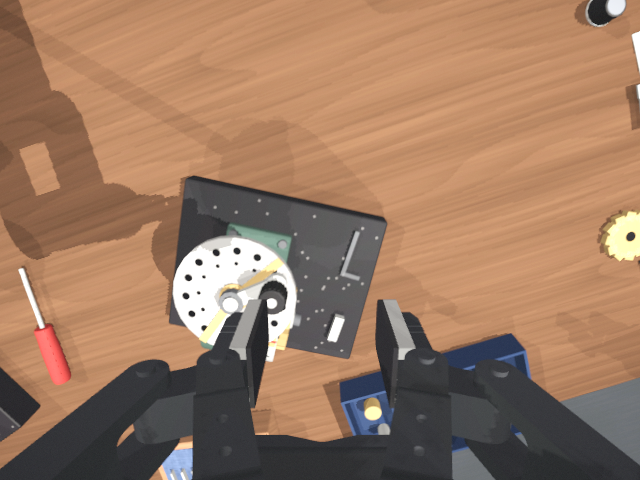

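Call:
step_arm([
  [[2.4, -2.4, -1, 0], [2.4, -2.4, -1, 0], [2.2, -2.2, -1, 0], [0, 0, 0, 0], [0, 0, 0, 0]],
])

```text
t: 2.88
tool_pos: [0.5772, -0.0255, 0.3257]
tool_rot: [-2.541, -1.844, 0.003]
contact_force: [-1.1, -0.0, 0.6]
opening: 0.043
```

```bash
python3 - <<'E'
from h import *
np.set_printoptions(precision=4,suppress=True)
o=readout.get_obs();print(o["t"],o["tool_pos"],o["tool_rot"],o["dq"])
c=viewer.calibration("wrist");print(-np.array(c["R"]).T@c["t"])
im=viewer.get_image("wrist");cv2.imwrite("pics/w2.png",im)
for th,z in [("crank_axis",.166),("knob_middle",.198),("sector_mark",.166)]:
    r=nets.pinpoint("wrist",th)
    for x in r[:2]: print(th,np.round(x["at"],1),round(x["confidence"],2),atz("wrist",x["at"],z))
    np.save(f"{th}.npy",np.array(ray("wrist",r[0]["at"])))
E
```

```text
2.8833 [ 0.5772 -0.0255  0.3257] [-2.5409 -1.8437  0.0027] [ 0.0201 -0.0425 -0.0023  0.0061  0.0078  0.0023]
[ 0.5049 -0.0019  0.4696]
crank_axis [268.5 214.5] 0.83 [ 0.5609 -0.0635  0.166 ]
knob_middle [324.4 202.6] 0.75 [ 0.5593 -0.0168  0.198 ]
sector_mark [242.4 259.8] 0.97 [ 0.5903 -0.0974  0.166 ]
```

View pics/w2.png

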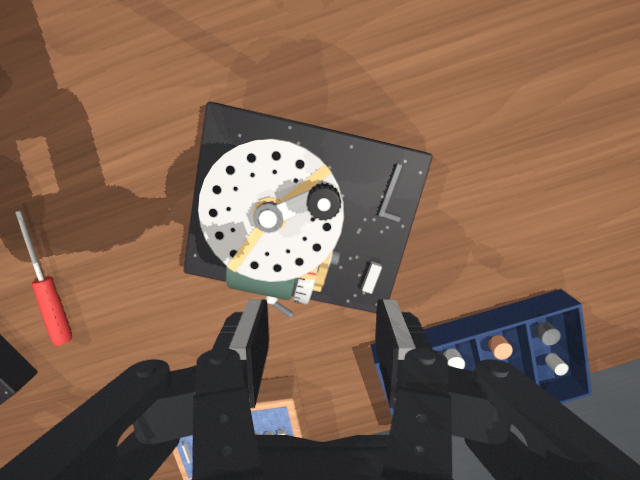

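```bash
python3 - <<'E'
from h import *
np.set_printoptions(precision=4,suppress=True)
im=cv2.imread("pics/w2.png");g=cv2.cvtColor(im,cv2.COLOR_BGR2GRAY)
# plate: bright low-sat region
hsv=cv2.cvtColor(im,cv2.COLOR_BGR2HSV)
pts=[(327,227),(317,247),(299,262),(277,268),(255,265),(300,164),(276,156),(251,158),(230,170),(217,189),(213,212),(219,236),(262,254)]
W=[]
for p in pts:
    x,y=p;w=g[y-6:y+7,x-6:x+7].astype(float)
    m=np.clip(np.percentile(w,75)*.75-w,0,None);
    yy,xx=np.mgrid[-6:7,-6:7];m*=(xx**2+yy**2<=36)
    c=(x+(m*xx).sum()/m.sum(),y+(m*yy).sum()/m.sum()); W.append(atz("wrist",c,.166)[:2]); print(p,np.round(c,1),W[-1])
from scipy.optimize import least_squares
H=np.array(W[:5]+W[6:12])
f=lambda v:np.hypot(*(H-v[:2]).T)-v[2]
r=least_squares(f,[.56,-.06,.045]);print(r.x,f(r.x)*1000)
c=r.x[:2]
a=np.degrees(np.arctan2(*(H-c).T[::-1]));print(a, (a/24%1)*24)
M=atz("wrist",[242.4,259.8],.166)[:2]-c;print("mark",np.degrees(np.arctan2(M[1],M[0])),np.hypot(*M))
for z in (.19,.195,.198,.202):
  k=atz("wrist",[324.4,202.6],z)[:2]-c;print("knob",z,k+c,np.degrees(np.arctan2(k[1],k[0])),np.hypot(*k))
cv2.imwrite("pics/w2c.png",cv2.resize(im[130:300,180:360],None,fx=4.4,fy=3.5*1,interpolation=cv2.INTER_CUBIC)[:600])
E
```

```text
(327, 227) [326.5 226.5] [ 0.5848 -0.0232]
(317, 247) [316.4 247. ] [ 0.5987 -0.0362]
(299, 262) [298.9 261.4] [ 0.606  -0.0537]
(277, 268) [276.9 267.6] [ 0.6056 -0.0728]
(255, 265) [254.  264.8] [ 0.5974 -0.0899]
(300, 164) [299.5 163.7] [ 0.5313 -0.0275]
(276, 156) [275.7 155.4] [ 0.5198 -0.0426]
(251, 158) [250.9 157.6] [ 0.5154 -0.0611]
(230, 170) [229.8 169.7] [ 0.5188 -0.0797]
(217, 189) [216.4 189.2] [ 0.5296 -0.0953]
(213, 212) [212.6 212.4] [ 0.5458 -0.1053]
(219, 236) [218.9 235.1] [ 0.5647 -0.1077]
(262, 254) [266.5 253.5] [ 0.5913 -0.0767]
[ 0.5611 -0.0622  0.0457] [-0.0183  0.005  -0.0146  0.0446  0.0019 -0.0142  0.0108  0.0313 -0.0043
 -0.0052 -0.037 ]
[  58.6393   34.6309   10.6682  -13.3829  -37.3073  154.6055  178.6255
 -157.4216 -133.4654 -109.455   -85.4054] [10.6393 10.6309 10.6682 10.6171 10.6927 10.6055 10.6255 10.5784 10.5346
 10.545  10.5946]
mark -50.24078347917086 0.04576680934886161
knob 0.19 [ 0.561  -0.0174] 90.07468553928207 0.044796347389011545
knob 0.195 [ 0.56   -0.0171] 91.35611168484884 0.045096556964709704
knob 0.198 [ 0.5594 -0.0169] 92.11658968343804 0.04528739358768641
knob 0.202 [ 0.5586 -0.0167] 93.12039730143859 0.04555412978238954
```

View pics/w2c.png

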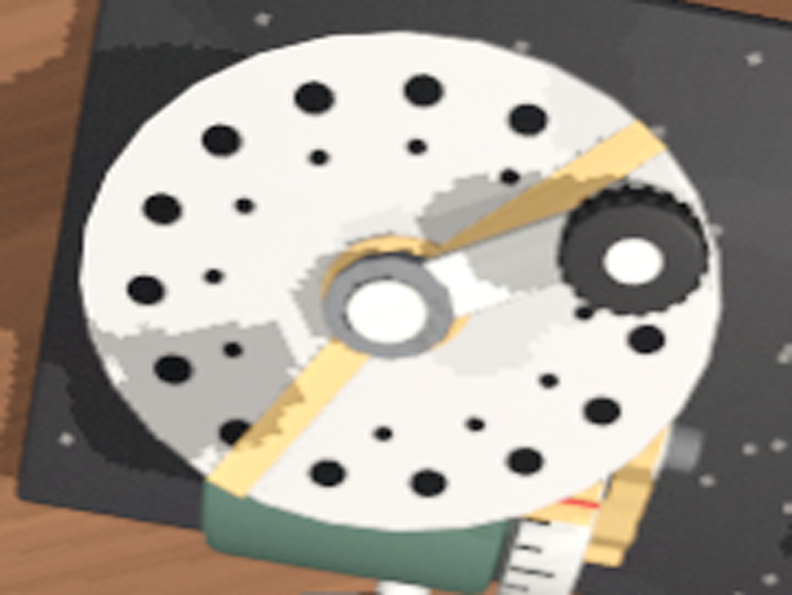

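```bash
cat > holes.py <<'E'
from h import *
from scipy.optimize import least_squares
np.set_printoptions(precision=4,suppress=True)
def fit(cam,im,c0,z=.166,skip=(94.6,106.6,58.6,)):
    g=cv2.cvtColor(im,cv2.COLOR_BGR2GRAY)
    H=[]
    for a in np.arange(10.62,370,24):
        if min(abs((a-s+180)%360-180) for s in (94.6,82.6,106.6,298.6))<6: continue
        x,y=np.round(proj(cam,np.r_[c0+.0453*np.array([np.cos(np.radians(a)),np.sin(np.radians(a))]),z])).astype(int)
        for _ in range(3):
            w=g[y-7:y+8,x-7:x+8].astype(float);m=np.clip(np.percentile(w,75)*.75-w,0,None)
            yy,xx=np.mgrid[-7:8,-7:8];m*=(xx**2+yy**2<=49);m/=m.sum()
            c=np.array([x+(m*xx).sum(),y+(m*yy).sum()]);x,y=np.round(c).astype(int)
        H.append(atz(cam,c,z)[:2])
    H=np.array(H)
    f=lambda v:np.hypot(*(H-v[:2]).T)-v[2]
    r=least_squares(f,[*c0,.045]);a=np.degrees(np.arctan2(*(H-r.x[:2]).T[::-1]))
    return r.x,np.abs(f(r.x)).max(),a%24
E
python3 - <<'E'
from holes import *
o=readout.get_obs();print(o["t"],o["tool_pos"],o["dq"])
im=viewer.get_image("wrist");cv2.imwrite("pics/w3.png",im)
c=viewer.calibration("wrist");print(-np.array(c["R"]).T@c["t"])
for z in(.166,.168,.17): print(fit("wrist",im,np.array([.5608,-.0618]),z))
for th,z in [("knob_middle",.198),("sector_mark",.166)]:
    x=nets.pinpoint("wrist",th)[0];print(th,x["at"],x["confidence"],atz("wrist",x["at"],z))
m=nets.masks_of("wrist","knob_middle");print([(x["box"],x["confidence"]) for x in m[:2]])
for th in["knob_middle"]:
    s=viewer.get_image("scene");a=nets.pinpoint("scene",th);t=viewer.get_image("top");b=nets.pinpoint("top",th)
    for n,q in(("scene",a),("top",b)):
        if q: print(n,q[0]["at"],tri(ray("wrist",nets.pinpoint("wrist",th)[0]["at"]),ray(n,q[0]["at"])))
E
```

```text
3.0833 [ 0.5771 -0.0248  0.3283] [-0.0035 -0.0018  0.0005 -0.0001 -0.0041 -0.0022]
[ 0.5041 -0.0013  0.4719]
(array([ 0.5598, -0.0625,  0.0452]), np.float64(5.165818919990184e-05), array([10.559 , 10.5887, 10.5854, 10.5154, 10.5556, 10.5268, 10.6126,
       10.4804, 10.4856, 10.5384, 10.6742, 10.6186]))
(array([ 0.5595, -0.0621,  0.0449]), np.float64(5.132024152287862e-05), array([10.559 , 10.5887, 10.5854, 10.5154, 10.5556, 10.5268, 10.6126,
       10.4804, 10.4856, 10.5384, 10.6742, 10.6186]))
(array([ 0.5591, -0.0617,  0.0447]), np.float64(5.098238744883493e-05), array([10.559 , 10.5887, 10.5854, 10.5154, 10.5556, 10.5268, 10.6126,
       10.4804, 10.4856, 10.5384, 10.6742, 10.6186]))Traceback (most recent call last):
  File "<stdin>", line 7, in <module>
IndexError: list index out of range
```

```bash
python3 - <<'E'
from holes import *
im=viewer.get_image("wrist")
k=nets.pinpoint("wrist","knob_middle");print([(x["at"],x["confidence"]) for x in k])
m=nets.masks_of("wrist","knob_middle")
for x in m[:2]:
  r=x["region"];ys,xs=np.nonzero(r);print(x["box"],x["confidence"],r.sum())
C=np.array([.5597,-.0624])
for q in [x["at"] for x in k[:1]]:
  for z in (.192,.195,.198,.201,.204):
    p=atz("wrist",q,z)[:2]-C;print(z,p+C,np.hypot(*p),np.degrees(np.arctan2(p[1],p[0])))
# white spot on knob top
g=cv2.cvtColor(im,cv2.COLOR_BGR2GRAY);x0,y0=map(int,k[0]["at"]) if k else (324,203)
w=(g[y0-9:y0+10,x0-9:x0+10]>170).astype(np.uint8);n,l,s,c=cv2.connectedComponentsWithStats(w);print(s[1:],c[1:]+[x0-9,y0-9])
viewer.get_image("scene")
for x in nets.pinpoint("scene","knob_middle")[:1]:
  print("scene",x["at"],x["confidence"])
  if k: print(tri(ray("wrist",k[0]["at"]),ray("scene",x["at"])))
  print("axis proj at scene",proj("scene",np.array([.5597,-.0624,.166])),[proj("scene",np.array([.556,-.0175,z])) for z in(.19,.2,.21)])
E
```

```text
[([324.4, 200.3], 0.87)]
[309.0, 182.9, 336.9, 217.6] 0.76 950
[228.8, 162.1, 339.5, 267.8] 0.71 3212
0.192 [ 0.5589 -0.0175] 0.044873512739856874 91.03837142195593
0.195 [ 0.5583 -0.0174] 0.04505565819673842 91.77876840845806
0.198 [ 0.5577 -0.0172] 0.04524526607987725 92.51308166046068
0.201 [ 0.5571 -0.017 ] 0.04544224297838744 93.24114764878638
0.204 [ 0.5565 -0.0169] 0.045646493494517826 93.96281368107759
[[  2   6  13  13 132]] [[322.6894 203.0682]]
scene [292.6, 229.2] 0.65
(array([ 0.5621, -0.0233,  0.1959]), np.float64(0.013958861801487072))
axis proj at scene [284.0525 235.3447] [array([299.0946, 231.216 ]), array([298.8843, 227.6221]), array([298.6721, 223.9975])]
```

```bash
python3 - <<'E'
from holes import *
C=np.array([.5597,-.0624])
t=np.linspace(0,2*np.pi,60)
def box(cam,z,a):
    k=C+.045*np.array([np.cos(a),np.sin(a)])
    P=np.array([proj(cam,np.array([k[0]+.011*np.cos(s),k[1]+.011*np.sin(s),z+h])) for s in t for h in(-.011,.011)])
    return np.r_[P.min(0),P.max(0)]
for z in(.194,.197,.2,.203,.206):
  for ad in (93,94.7): print(z,ad,box("wrist",z,np.radians(ad)),box("scene",z,np.radians(ad)))
im=cv2.imread("pics/w3.png");g=cv2.cvtColor(im,cv2.COLOR_BGR2GRAY)
print(g[176:226:1,324]);print(g[200,302:346])
s=cv2.imread("pics/scene0.png");g=cv2.cvtColor(s,cv2.COLOR_BGR2GRAY);print(g[212:240,292:306])
E
```

```text
0.194 93 [308.1126 180.9116 340.4496 217.6743] [293.8492 223.768  303.4817 236.3204]
0.194 94.7 [307.3588 179.2068 339.7388 215.9236] [294.1553 223.5245 303.7774 236.066 ]
0.197 93 [307.969  181.5479 340.6529 218.7359] [293.7792 222.6837 303.4245 235.2464]
0.197 94.7 [307.2069 179.8266 339.9348 216.968 ] [294.0856 222.4408 303.7206 234.9925]
0.2 93 [307.8223 182.1971 340.8607 219.8202] [293.7089 221.5968 303.3671 234.1696]
0.2 94.7 [307.0517 180.4591 340.1351 218.0348] [294.0158 221.3543 303.6637 233.9163]
0.203 93 [307.6723 182.8597 341.073  220.928 ] [293.6384 220.507  303.3097 233.0902]
0.203 94.7 [306.8931 181.1046 340.3398 219.1248] [293.9458 220.2651 303.6066 232.8373]
0.206 93 [307.5191 183.536  341.29   222.0601] [293.5677 219.4145 303.252  232.0079]
0.206 94.7 [306.731  181.7635 340.549  220.2386] [293.8756 219.1731 303.5494 231.7556]
[215 236 241 232 195 151 125  29  31  32  36  61  78  82  81  80  81  80
  78  80  80 164 239 255 255 255 255 255 255 255 255 255 254 204  77  74
  75  76  75  75  75  71  63 208 236 186  34  36  37  39]
[203 203 202 140  57  64  72  75  73  73
[... 1092 characters left out ...]
2 235 163  83  42  38  39  39  40  47  73 108 129]
 [252 252 243 192 112  57  40  41  41  46  70 114 154 164]
 [252 253 249 223 149  84  53  52  56  80 122 182 221 222]
 [251 252 250 234 181 124  92  87  97 132 186 234 248 248]
 [244 245 244 232 200 163 139 132 141 175 225 247 253 253]
 [231 231 232 225 211 191 173 164 168 197 233 247 252 254]
 [222 219 219 218 216 208 194 186 192 219 240 247 251 253]
 [207 205 203 208 214 219 219 219 227 239 247 249 250 251]
 [184 183 184 188 203 224 236 240 244 247 247 246 247 248]
 [167 167 168 171 182 213 232 240 243 242 239 237 240 243]
 [177 164 159 156 158 180 208 223 228 230 232 234 237 237]
 [214 193 183 170 155 156 172 192 204 217 231 240 242 237]]
```

Call:
step_arm([
  [[-0.7, 0.25, -2.5, -0.112], [-0.7, 0.25, -2.5, -0.112], [-0.66, 0.24, -2.5, -0.112], [0, 0, -1.8, 0], [0, 0, 0, 0], [0, 0, -1.5, 0], [0, 0, -1.5, 0], [0, 0, -1.6, 0], [0, 0, 0, 0], [0, 0, 0, 0]],
])

```text
t: 4.27
tool_pos: [0.5568, -0.0188, 0.1885]
tool_rot: [-2.815, -1.393, 0.001]
contact_force: [-0.4, -1.5, 0.9]
opening: 0.0426
```

```bash
python3 - <<'E'
from holes import *
o=readout.get_obs();print(o["t"],o["tool_pos"],o["tool_rot"],o["contact_force"],o["q"][5])
im=viewer.get_image("wrist");cv2.imwrite("pics/w4.png",im)
print(readout.get_obs()["tool_pos"])
E
```

```text
4.2667 [ 0.5568 -0.0188  0.1885] [-2.8153 -1.3934  0.0006] [-0.361  -1.4504  0.9384] -1.086428544057356
[ 0.5575 -0.0189  0.1895]
```

View pics/w4.png

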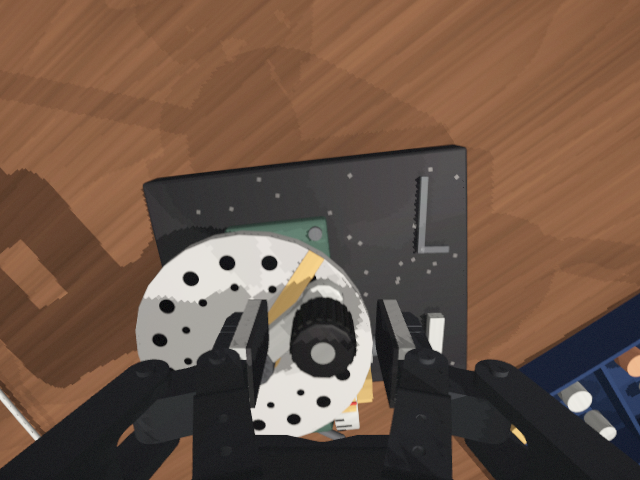

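Call:
step_arm([
  [[0, 0, 0, 0], [0, 0, 0, 0], [0, 0, 0, 0], [0, 0, 0, 0], [0, 0, 0, 0], [0, 0, 0, 0]],
], grip=1, squeeze=40)

```text
t: 4.82
tool_pos: [0.5577, -0.019, 0.19]
tool_rot: [2.814, 1.392, 0.003]
contact_force: [-0.6, -1.1, 5.2]
opening: 0.0204
```

```bash
python3 - <<'E'
from holes import *
o=readout.get_obs();print(o["t"],o["tool_pos"],o["contact_force"],o["wrist_torque"],o["opening"])
im=viewer.get_image("wrist");cv2.imwrite("pics/w5.png",im)
o=readout.get_obs();print(o["t"],o["tool_pos"],o["contact_force"],o["wrist_torque"],o["opening"])
E
```

```text
4.8167 [ 0.5577 -0.019   0.19  ] [-0.5644 -1.1289  5.1702] [-0.1426  0.181   0.0161] 0.020361111749147044
4.8667 [ 0.5577 -0.019   0.19  ] [-0.6458 -1.1379  6.0368] [-0.1181  0.1749  0.0515] 0.020598363555278283
```

View pics/w5.png

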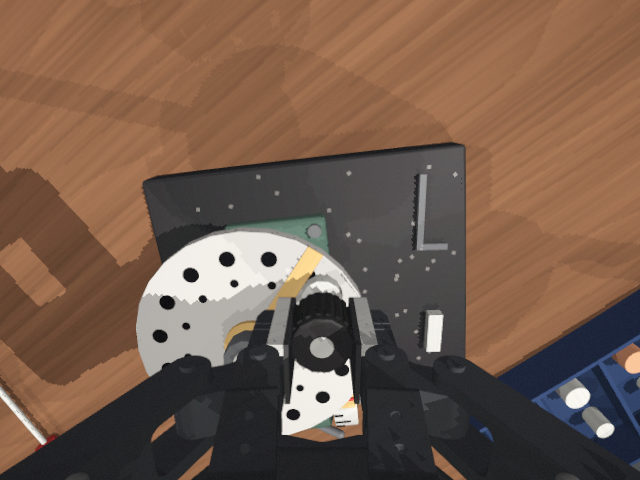

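Call:
step_arm([
  [[0, 0, 0.2, 0], [0, 0, 0.17, 0], [0, 0, 0, 0], [0, 0, 0, 0]],
])

```text
t: 5.2
tool_pos: [0.5566, -0.0189, 0.1908]
tool_rot: [2.816, 1.393, -0.001]
contact_force: [2.3, -2.3, -4.8]
opening: 0.0206
```

```bash
python3 - <<'E'
from holes import *
o=readout.get_obs();print(o["t"],o["tool_pos"],o["contact_force"],o["wrist_torque"],o["opening"])
im=viewer.get_image("wrist");cv2.imwrite("pics/w6.png",im)
a=cv2.imread("pics/w5.png");C=lambda i:cv2.resize(i[240:380,260:380],None,fx=3.2,fy=3.2,interpolation=cv2.INTER_CUBIC)
cv2.imwrite("pics/cmp.png",np.hstack([C(a),C(im)]))
o=readout.get_obs();print(o["t"],o["tool_pos"],o["contact_force"])
E
```

```text
5.2 [ 0.5566 -0.0189  0.1908] [ 2.2839 -2.2787 -4.793 ] [-0.3345 -0.5196  0.015 ] 0.020565535666971477
5.25 [ 0.5565 -0.0189  0.1908] [ 2.8999 -1.5748 -4.5485]
```

View pics/cmp.png

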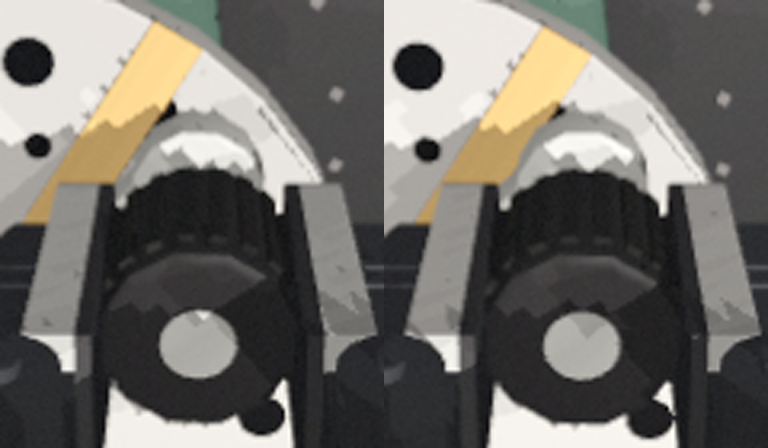

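Call:
step_arm([
  [[0, 0, 0.17, 0], [0, 0, 0.17, 0], [0, 0, 0, 0], [0, 0, 0, 0], [0, 0, 0, 0]],
])

```text
t: 5.67
tool_pos: [0.5564, -0.0189, 0.1949]
tool_rot: [2.816, 1.393, -0.002]
contact_force: [1.0, -3.6, -5.0]
opening: 0.0208
```

```bash
python3 - <<'E'
from holes import *
o=readout.get_obs();print(o["t"],o["tool_pos"],o["contact_force"],o["wrist_torque"],o["opening"])
im=viewer.get_image("wrist");cv2.imwrite("pics/w7.png",im)
o=readout.get_obs();print(o["t"],o["tool_pos"],o["contact_force"])
E
```

```text
5.6667 [ 0.5564 -0.0189  0.1949] [ 1.035  -3.5854 -5.0197] [-0.699  -0.1261 -0.0184] 0.020774858059122353
5.7167 [ 0.5564 -0.0189  0.1949] [ 0.8759 -4.8024 -4.2561]
```

```bash
cat > arc.py <<'E'
import numpy as np,sys,json
def rows(a0,a1,n,r=4.5,off=(0,0),dz=0):
    a=np.radians(np.linspace(a0,a1,n+1));p=r*np.c_[np.cos(a),np.sin(a)]
    d=np.diff(np.round(p,3),axis=0);d[0]+=off
    return json.dumps([[[round(x,3),round(y,3),dz if i==0 else 0,0] for i,(x,y) in enumerate(d)]])
if __name__=="__main__": print(rows(*map(float,sys.argv[1:3]),int(sys.argv[3])))
E
python3 arc.py 94.5 34.5 10
```

```text
[[[0.471, 0.012, 0, 0], [0.469, -0.036, 0, 0], [0.464, -0.086, 0, 0], [0.451, -0.134, 0, 0], [0.435, -0.18, 0, 0], [0.414, -0.225, 0, 0], [0.388, -0.267, 0, 0], [0.359, -0.306, 0, 0], [0.324, -0.341, 0, 0], [0.287, -0.374, 0, 0]]]
```

Call:
step_arm([
  [[0.471, 0.012, -0.08, 0], [0.469, -0.036, 0, 0], [0.464, -0.086, 0, 0], [0.451, -0.134, 0, 0], [0.435, -0.18, 0, 0], [0.414, -0.225, 0, 0], [0.388, -0.267, 0, 0], [0.359, -0.306, 0, 0], [0.324, -0.341, 0, 0], [0.287, -0.374, 0, 0]],
])

```text
t: 6.55
tool_pos: [0.5983, -0.0376, 0.1946]
tool_rot: [-2.815, -1.393, -0.004]
contact_force: [0.9, 3.4, -4.6]
opening: 0.0203
```

```bash
python3 - <<'E'
from holes import *
for _ in range(3):
    o=readout.get_obs();print(o["t"],o["tool_pos"],o["contact_force"],o["opening"]);im=viewer.get_image("wrist")
cv2.imwrite("pics/w8.png",im)
E
python3 arc.py 34.5 -45.5 10
```

```text
6.55 [ 0.5983 -0.0376  0.1946] [ 0.8541  3.4065 -4.5817] 0.02029807353056142
6.6 [ 0.5989 -0.0385  0.1947] [ 1.2144  2.8699 -5.1316] 0.020410977681878814
6.65 [ 0.5988 -0.0384  0.1948] [ 2.3945  1.9673 -4.9482] 0.020755543774047598
[[[0.318, -0.541, 0, 0], [0.24, -0.58, 0, 0], [0.158, -0.608, 0, 0], [0.071, -0.624, 0, 0], [-0.017, -0.627, 0, 0], [-0.103, -0.62, 0, 0], [-0.189, -0.598, 0, 0], [-0.27, -0.567, 0, 0], [-0.347, -0.523, 0, 0], [-0.416, -0.471, 0, 0]]]
```

Call:
step_arm([
  [[0.318, -0.541, -0.05, 0], [0.24, -0.58, 0, 0], [0.158, -0.608, 0, 0], [0.071, -0.624, 0, 0], [-0.017, -0.627, 0, 0], [-0.103, -0.62, 0, 0], [-0.189, -0.598, 0, 0], [-0.27, -0.567, 0, 0], [-0.347, -0.523, 0, 0], [-0.416, -0.471, 0, 0]],
])

```text
t: 7.53
tool_pos: [0.5921, -0.0969, 0.1944]
tool_rot: [2.814, 1.392, 0.001]
contact_force: [4.9, -1.0, -3.7]
opening: 0.0206
```

```bash
python3 - <<'E'
from holes import *
for _ in range(3):
    o=readout.get_obs();print(o["t"],o["tool_pos"],o["contact_force"],o["opening"]);im=viewer.get_image("wrist")
cv2.imwrite("pics/w9.png",im)
E
python3 arc.py -45.5 -145.5 10
```

```text
7.5333 [ 0.5921 -0.0969  0.1944] [ 4.9045 -1.0451 -3.7323] 0.020625731306931207
7.5833 [ 0.5911 -0.0976  0.1942] [ 4.2127 -1.9908 -4.2652] 0.02055187482588403
7.6333 [ 0.5912 -0.0975  0.1941] [ 2.3836 -3.7868 -4.0056] 0.020618931176461214
[[[-0.605, -0.499, 0, 0], [-0.683, -0.386, 0, 0], [-0.739, -0.262, 0, 0], [-0.774, -0.129, 0, 0], [-0.784, 0.007, 0, 0], [-0.772, 0.143, 0, 0], [-0.734, 0.274, 0, 0], [-0.676, 0.398, 0, 0], [-0.597, 0.51, 0, 0], [-0.499, 0.605, 0, 0]]]
```

Call:
step_arm([
  [[-0.605, -0.499, 0, 0], [-0.683, -0.386, 0, 0], [-0.739, -0.262, 0, 0], [-0.774, -0.129, 0, 0], [-0.784, 0.007, 0, 0], [-0.772, 0.143, 0, 0], [-0.734, 0.274, 0, 0], [-0.676, 0.398, 0, 0], [-0.597, 0.51, 0, 0], [-0.499, 0.605, 0, 0]],
])

```text
t: 8.52
tool_pos: [0.5234, -0.088, 0.1941]
tool_rot: [2.815, 1.393, 0.005]
contact_force: [7.7, 2.3, -5.0]
opening: 0.0207
```

```bash
python3 - <<'E'
from holes import *
for _ in range(3):
    o=readout.get_obs();print(o["t"],o["tool_pos"],o["contact_force"],o["opening"]);im=viewer.get_image("wrist")
cv2.imwrite("pics/w10.png",im)
H=np.array([(.5564,-.0189),(.5988,-.0384),(.5912,-.0975),o["tool_pos"][:2]])
r=least_squares(lambda v:np.hypot(*(H-v[:2]).T)-v[2],[.56,-.062,.045]);print(r.x,r.fun)
r=least_squares(lambda v:np.hypot(*(H-v[:2]).T)-.045,[.56,-.062]);print(r.x,r.fun);d=H-r.x[:2];print(np.degrees(np.arctan2(d[:,1],d[:,0])))
E
python3 arc.py -145.5 -265.5 10
```

```text
8.5167 [ 0.5234 -0.088   0.1941] [ 7.6802  2.25   -5.0178] 0.020711535097874528
8.5667 [ 0.5228 -0.0868  0.1941] [ 5.5685  3.2483 -3.8944] 0.02080775579206862
8.6167 [ 0.5229 -0.0869  0.1941] [ 3.9755  4.1108 -5.0959] 0.0207519654945927
[ 0.5615 -0.0637  0.0451] [-0.  0. -0.  0.]
[ 0.5615 -0.0637] [0.     0.0001 0.     0.0001]
[  96.4893   34.0891  -48.7266 -148.8881]
[[[-0.448, 0.827, 0, 0], [-0.268, 0.902, 0, 0], [-0.073, 0.938, 0, 0], [0.122, 0.933, 0, 0], [0.314, 0.886, 0, 0], [0.492, 0.802, 0, 0], [0.647, 0.683, 0, 0], [0.776, 0.533, 0, 0], [0.869, 0.36, 0, 0], [0.925, 0.171, 0, 0]]]
```

Call:
step_arm([
  [[-0.388, 0.797, 0, 0], [-0.208, 0.872, 0, 0], [-0.013, 0.908, 0, 0], [0.122, 0.933, 0, 0], [0.314, 0.886, 0, 0], [0.492, 0.802, 0, 0], [0.647, 0.683, 0, 0], [0.776, 0.533, 0, 0], [0.869, 0.36, 0, 0], [0.925, 0.171, 0, 0]],
])

```text
t: 9.5
tool_pos: [0.5586, -0.0188, 0.1931]
tool_rot: [-2.814, -1.393, 0.004]
contact_force: [-2.2, -3.8, -4.8]
opening: 0.0204
```

```bash
python3 - <<'E'
from holes import *
o=readout.get_obs();print(o["t"],o["tool_pos"],o["contact_force"],o["opening"])
d=o["tool_pos"][:2]-[.5615,-.0637];print(np.degrees(np.arctan2(d[1],d[0])),np.hypot(*d))
E
for a in 94.5 -25.5 -145.5; do python3 arc.py $a $(python3 -c "print($a-120)") 10;done
```

```text
9.5 [ 0.5586 -0.0188  0.1931] [-2.1881 -3.8217 -4.823 ] 0.02036597557371168
93.68066764023885 0.04497452821293606
[[[0.94, -0.024, 0, 0], [0.915, -0.22, 0, 0], [0.849, -0.405, 0, 0], [0.747, -0.573, 0, 0], [0.611, -0.715, 0, 0], [0.448, -0.827, 0, 0], [0.268, -0.902, 0, 0], [0.073, -0.938, 0, 0], [-0.122, -0.933, 0, 0], [-0.314, -0.886, 0, 0]]]
[[[-0.492, -0.802, 0, 0], [-0.647, -0.683, 0, 0], [-0.776, -0.533, 0, 0], [-0.869, -0.36, 0, 0], [-0.925, -0.171, 0, 0], [-0.94, 0.024, 0, 0], [-0.915, 0.22, 0, 0], [-0.849, 0.405, 0, 0], [-0.747, 0.573, 0, 0], [-0.611, 0.715, 0, 0]]]
[[[-0.448, 0.827, 0, 0], [-0.268, 0.902, 0, 0], [-0.073, 0.938, 0, 0], [0.122, 0.933, 0, 0], [0.314, 0.886, 0, 0], [0.492, 0.802, 0, 0], [0.647, 0.683, 0, 0], [0.776, 0.533, 0, 0], [0.869, 0.36, 0, 0], [0.925, 0.171, 0, 0]]]
```

Call:
step_arm([
  [[0.94, -0.024, 0, 0], [0.915, -0.22, 0, 0], [0.849, -0.405, 0, 0], [0.747, -0.573, 0, 0], [0.611, -0.715, 0, 0], [0.448, -0.827, 0, 0], [0.268, -0.902, 0, 0], [0.073, -0.938, 0, 0], [-0.122, -0.933, 0, 0], [-0.314, -0.886, 0, 0]],
])

```text
t: 10.33
tool_pos: [0.6025, -0.0841, 0.1937]
tool_rot: [-2.814, -1.392, -0.001]
contact_force: [-4.2, 4.2, -5.4]
opening: 0.0204
```

Call:
step_arm([
  [[-0.492, -0.802, 0, 0], [-0.647, -0.683, 0, 0], [-0.776, -0.533, 0, 0], [-0.869, -0.36, 0, 0], [-0.925, -0.171, 0, 0], [-0.94, 0.024, 0, 0], [-0.915, 0.22, 0, 0], [-0.849, 0.405, 0, 0], [-0.747, 0.573, 0, 0], [-0.611, 0.715, 0, 0]],
])

```text
t: 11.17
tool_pos: [0.5257, -0.0909, 0.1952]
tool_rot: [2.813, 1.39, 0.005]
contact_force: [4.4, -0.6, -5.2]
opening: 0.0205
```

Call:
step_arm([
  [[-0.448, 0.827, 0, 0], [-0.268, 0.902, 0, 0], [-0.073, 0.938, 0, 0], [0.122, 0.933, 0, 0], [0.314, 0.886, 0, 0], [0.492, 0.802, 0, 0], [0.647, 0.683, 0, 0], [0.776, 0.533, 0, 0], [0.869, 0.36, 0, 0], [0.925, 0.171, 0, 0]],
])

```text
t: 12.0
tool_pos: [0.5588, -0.0188, 0.1932]
tool_rot: [-2.814, -1.393, 0.003]
contact_force: [-3.7, -4.1, -5.3]
opening: 0.0209
```

```bash
python3 - <<'E'
from holes import *
im=viewer.get_image("wrist");cv2.imwrite("pics/w11.png",im)
im=viewer.get_image("wrist");
o=readout.get_obs();print(o["t"],o["tool_pos"],o["contact_force"],o["opening"])
d=o["tool_pos"][:2]-[.5615,-.0637];print(np.degrees(np.arctan2(d[1],d[0])),np.hypot(*d))
a=cv2.imread("pics/w7.png");C=lambda i:cv2.resize(i[220:390,240:400],None,fx=2.5,fy=2.5,interpolation=cv2.INTER_CUBIC)
cv2.imwrite("pics/cmp2.png",np.hstack([C(a),C(im)]))
E
```

```text
12.1 [ 0.5602 -0.0189  0.1935] [ 2.2025 -0.5311 -5.8002] 0.020647074252651356
91.6319511597232 0.04483350311934435
```

View pics/cmp2.png

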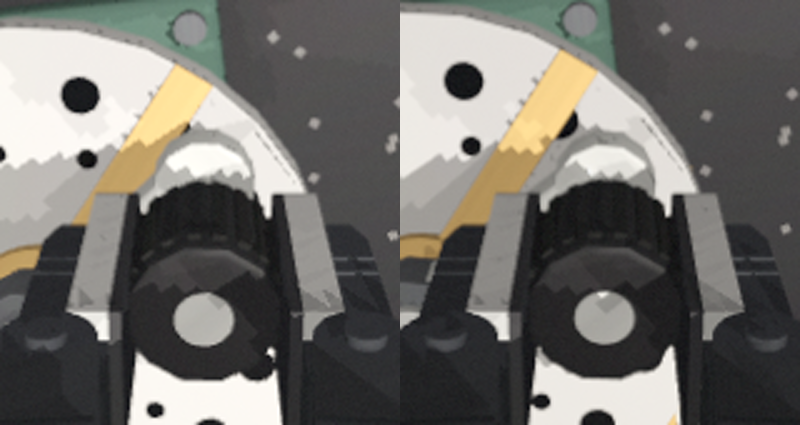

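Call:
step_arm([
  [[0.94, -0.024, 0, 0], [0.915, -0.22, 0, 0], [0.849, -0.405, 0, 0], [0.747, -0.573, 0, 0], [0.611, -0.715, 0, 0], [0.448, -0.827, 0, 0], [0.268, -0.902, 0, 0], [0.073, -0.938, 0, 0], [-0.122, -0.933, 0, 0], [-0.314, -0.886, 0, 0]],
])

```text
t: 12.93
tool_pos: [0.6025, -0.0843, 0.1936]
tool_rot: [-2.814, -1.392, -0.001]
contact_force: [-4.4, 5.3, -5.1]
opening: 0.0206
```

Call:
step_arm([
  [[-0.492, -0.802, 0, 0], [-0.647, -0.683, 0, 0], [-0.776, -0.533, 0, 0], [-0.869, -0.36, 0, 0], [-0.925, -0.171, 0, 0], [-0.94, 0.024, 0, 0], [-0.915, 0.22, 0, 0], [-0.849, 0.405, 0, 0], [-0.747, 0.573, 0, 0], [-0.611, 0.715, 0, 0]],
])

```text
t: 13.77
tool_pos: [0.5258, -0.0911, 0.1952]
tool_rot: [2.812, 1.39, 0.005]
contact_force: [5.1, -1.5, -5.1]
opening: 0.0204
```

Call:
step_arm([
  [[-0.448, 0.827, 0, 0], [-0.268, 0.902, 0, 0], [-0.073, 0.938, 0, 0], [0.122, 0.933, 0, 0], [0.314, 0.886, 0, 0], [0.492, 0.802, 0, 0], [0.647, 0.683, 0, 0], [0.776, 0.533, 0, 0], [0.869, 0.36, 0, 0], [0.925, 0.171, 0, 0]],
])

```text
t: 14.6
tool_pos: [0.5589, -0.0188, 0.1932]
tool_rot: [-2.814, -1.393, 0.003]
contact_force: [-3.0, -2.8, -4.1]
opening: 0.0206
```

Call:
step_arm([
  [[0.94, -0.024, 0, 0], [0.915, -0.22, 0, 0], [0.849, -0.405, 0, 0], [0.747, -0.573, 0, 0], [0.611, -0.715, 0, 0], [0.448, -0.827, 0, 0], [0.268, -0.902, 0, 0], [0.073, -0.938, 0, 0], [0, 0, 0, 0], [0, 0, 0, 0]],
])

```text
t: 15.43
tool_pos: [0.6069, -0.0673, 0.1939]
tool_rot: [2.815, 1.39, -0.001]
contact_force: [-4.4, -2.3, -5.1]
opening: 0.0208
```

```bash
python3 - <<'E'
from holes import *
im=viewer.get_image("wrist");cv2.imwrite("pics/w12.png",im)
o=readout.get_obs();print(o["t"],o["tool_pos"],o["contact_force"],o["opening"])
d=o["tool_pos"][:2]-[.5615,-.0637];print(np.degrees(np.arctan2(d[1],d[0])),np.hypot(*d))
E
```

```text
15.4833 [ 0.607  -0.0669  0.194 ] [-3.8315 -2.5756 -5.2882] 0.020783525761301432
-4.07431962364546 0.04558881203792098
```

View pics/w12.png

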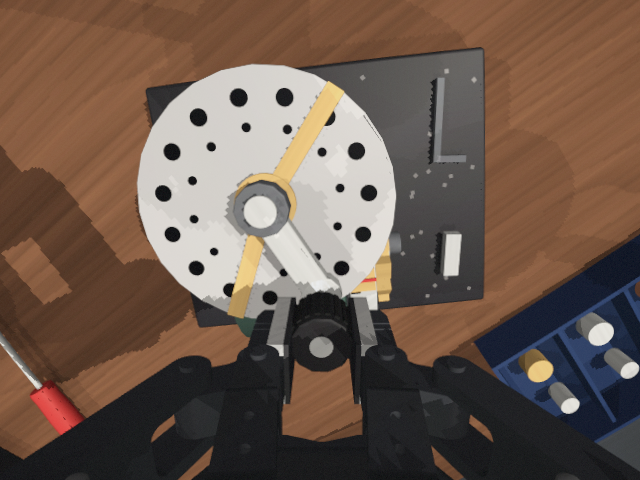

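```bash
python3 - <<'E'
from holes import *
im=cv2.imread("pics/w12.png");g=cv2.cvtColor(im,cv2.COLOR_BGR2GRAY)
def cen(p,n=9):
    x,y=p
    for _ in range(3):
        w=g[y-n:y+n+1,x-n:x+n+1].astype(float);m=np.clip(np.percentile(w,75)*.7-w,0,None);yy,xx=np.mgrid[-n:n+1,-n:n+1];m*=xx**2+yy**2<=n*n;m/=m.sum()
        c=np.array([x+(m*xx).sum(),y+(m*yy).sum()]);x,y=np.round(c).astype(int)
    return c
H=np.array([atz("wrist",cen(p),.166)[:2] for p in [(363,234),(342,268),(270,297),(369,193),(356,151),(284,97),(239,97),(199,117),(172,152),(163,193),(172,234),(196,268)]])
r=least_squares(lambda v:np.hypot(*(H-v[:2]).T)-v[2],[.56,-.062,.045]);print(r.x,np.abs(r.fun).max());c=r.x[:2]
d=H-c;print(np.degrees(np.arctan2(d[:,1],d[:,0])))
for n,p,z in [("hub",(261,211),.1825),("armtip",(325,288),.18),("mark",(249,300),.166),("knobtop",(321,345),.212),("mk2",(261,240),.166)]:
    q=atz("wrist",p,z)[:2]-c;print(n,np.degrees(np.arctan2(q[1],q[0])),np.hypot(*q))
E
```

```text
[ 0.5598 -0.062   0.0454] 3.9477839395167524e-05
[  34.5912   10.5537  -37.4065   58.5518   82.5746  130.6322  154.5387
  178.6118 -157.3493 -133.4154 -109.4072  -85.3829]
hub 86.34393819051999 0.0005928502196097827
armtip -0.06354145856333128 0.04312641730245725
mark -49.341067873655625 0.047829308478389024
knobtop -7.433580487400749 0.04905858254571483
mk2 -46.576864722136264 0.017130574345530173
```

Call:
step_arm([
  [[-0.07, -0.59, 0, 0], [-0.16, -0.59, 0, 0], [-0.27, -0.56, 0, 0], [0, 0, 0, 0], [0, 0, 0, 0]],
])

```text
t: 15.9
tool_pos: [0.6023, -0.0838, 0.1943]
tool_rot: [2.815, 1.392, 0.001]
contact_force: [-0.8, -0.5, -5.4]
opening: 0.0206
```

```bash
cat > st.py <<'E'
from holes import *
o=readout.get_obs();print(o["t"],o["tool_pos"],o["contact_force"],o["opening"])
d=o["tool_pos"][:2]-[.5615,-.0637];print(np.degrees(np.arctan2(d[1],d[0])),np.hypot(*d))
E
python3 st.py
```

```text
15.9 [ 0.6023 -0.0838  0.1943] [-0.8027 -0.5171 -5.3586] 0.02057729242610103
-26.286199104619122 0.04545233496996802
```

Call:
step_arm([
  [[0, 0, -0.15, 0], [0, 0, -0.15, 0], [0, 0, 0, 0], [0, 0, 0, 0]],
])

```text
t: 16.23
tool_pos: [0.6022, -0.0835, 0.1908]
tool_rot: [2.815, 1.393, -0.0]
contact_force: [0.4, -2.6, -4.8]
opening: 0.0206
```

Call:
step_arm([
  [[0, 0, -0.07, 0], [0, 0, 0, 0], [0, 0, 0, 0]],
])

```text
t: 16.48
tool_pos: [0.6023, -0.0834, 0.1904]
tool_rot: [2.815, 1.393, 0.0]
contact_force: [-0.1, -3.4, -4.3]
opening: 0.0204
```

Call:
step_arm([
  [[0, 0, -0.06, 0], [0, 0, 0, 0], [0, 0, 0, 0]],
])

```text
t: 16.73
tool_pos: [0.6024, -0.0833, 0.1903]
tool_rot: [2.815, 1.393, 0.001]
contact_force: [-1.0, -3.6, -0.8]
opening: 0.0206
```

Call:
step_arm([
  [[0, 0, 0, 0], [0, 0, 0, 0], [0, 0, 0, 0], [0, 0, 0, 0]],
], grip=0.69, squeeze=20)

```text
t: 17.07
tool_pos: [0.6024, -0.0827, 0.19]
tool_rot: [-2.816, -1.394, -0.002]
contact_force: [0.1, 0.3, 0.7]
opening: 0.0261
```

```bash
python3 st.py; python3 -c "
from holes import *
im=viewer.get_image('wrist');cv2.imwrite('pics/w13.png',im)
cv2.imwrite('pics/w13c.png',cv2.resize(im[40:400,130:420],None,fx=1.6,fy=1.6))"
```

```text
17.0667 [ 0.6024 -0.0827  0.19  ] [0.0762 0.253  0.6836] 0.02607010566740624
-24.856745554818534 0.04510738462022703
```

View pics/w13c.png

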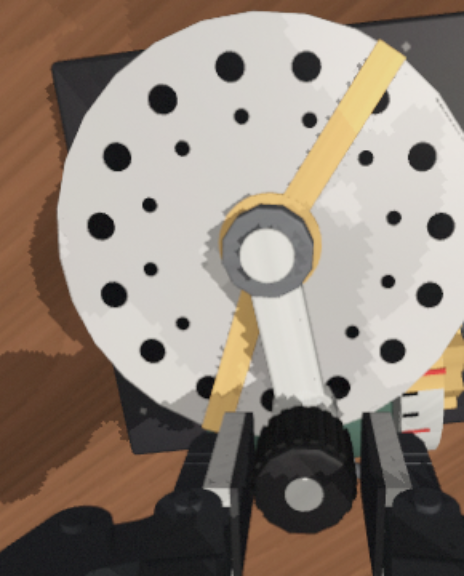

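Call:
step_arm([
  [[-0.024, -0.044, 0, 0], [-0.024, -0.044, 0, 0], [-0.024, -0.044, 0, 0], [-0.024, -0.044, 0, 0], [-0.024, -0.044, 0, 0], [-0.024, -0.044, 0, 0], [-0.024, -0.044, 0, 0], [-0.024, -0.044, 0, 0], [-0.024, -0.044, 0, 0], [-0.024, -0.044, 0, 0]],
])

```text
t: 17.95
tool_pos: [0.6, -0.087, 0.1896]
tool_rot: [-2.815, -1.394, -0.002]
contact_force: [3.5, 3.1, -0.4]
opening: 0.0264
```

```bash
python3 st.py; python3 -c "
from holes import *
im=viewer.get_image('wrist');cv2.imwrite('pics/w14.png',im)"; python3 st.py
```

```text
17.95 [ 0.6    -0.087   0.1896] [ 3.4597  3.1306 -0.4017] 0.02639490816708372
-31.12308930320348 0.045010926843405956
18.0 [ 0.6    -0.0871  0.1896] [ 4.0603  4.4145 -0.2791] 0.026487153300914792
-31.318759565871034 0.045033385646850006
```

Call:
step_arm([
  [[-0.026, -0.043, 0, 0], [-0.026, -0.043, 0, 0], [-0.026, -0.043, 0, 0], [-0.026, -0.043, 0, 0], [-0.026, -0.043, 0, 0]],
])

```text
t: 18.42
tool_pos: [0.5984, -0.0896, 0.1896]
tool_rot: [2.816, 1.393, 0.0]
contact_force: [3.4, 4.0, -0.3]
opening: 0.0265
```

```bash
python3 st.py
```

```text
18.4167 [ 0.5984 -0.0896  0.1896] [ 3.4396  3.9851 -0.2531] 0.026477719168526155
-35.12508638574801 0.04508915285766243
```

Call:
step_arm([
  [[-0.027, -0.042, 0, 0], [-0.027, -0.042, 0, 0], [-0.027, -0.042, 0, 0]],
])

```text
t: 18.67
tool_pos: [0.5975, -0.0909, 0.1895]
tool_rot: [-2.816, -1.393, 0.0]
contact_force: [2.9, 2.3, -1.1]
opening: 0.0263
```

```bash
python3 st.py
```

```text
18.6667 [ 0.5975 -0.0909  0.1895] [ 2.9018  2.2782 -1.1299] 0.026297242398084786
-37.12626697135458 0.045126245761327156
```

Call:
step_arm([
  [[-0.029, -0.041, 0, 0], [-0.029, -0.041, 0, 0], [0, 0, 0, 0]],
])

```text
t: 18.92
tool_pos: [0.5966, -0.0919, 0.1891]
tool_rot: [-2.816, -1.393, 0.002]
contact_force: [1.7, 1.5, -2.0]
opening: 0.0265
```

```bash
python3 st.py
```

```text
18.9167 [ 0.5966 -0.0919  0.1891] [ 1.7023  1.5463 -2.0409] 0.02649794704384753
-38.776889966487786 0.044993986860335115
```

Call:
step_arm([
  [[0.06, 0.08, 0, 0], [0.06, 0.08, 0, 0], [0, 0, 0, 0], [0, 0, 0, 0]],
])

```text
t: 19.25
tool_pos: [0.598, -0.0905, 0.1897]
tool_rot: [2.815, 1.393, -0.001]
contact_force: [-0.5, -0.5, 0.1]
opening: 0.0262
```

```bash
python3 st.py; python3 -c "
from holes import *
im=viewer.get_image('wrist');cv2.imwrite('pics/w15.png',im);a=cv2.imread('pics/w14.png')
C=lambda i:cv2.resize(i[180:400,230:400],None,fx=2.3,fy=2.3,interpolation=cv2.INTER_CUBIC)
cv2.imwrite('pics/cmp3.png',np.hstack([C(a),C(im)]))
r=[]
for n in ('w13','w14','w15'):
  g=cv2.cvtColor(cv2.imread(f'pics/{n}.png'),cv2.COLOR_BGR2GRAY)[330:375,290:350]
  w=(g>135).astype(np.uint8);k,l,s,c=cv2.connectedComponentsWithStats(w);print(n,[(s[i].tolist(),np.round(c[i],1)+[290,330]) for i in range(1,k) if 100<s[i][4]])
"
```

```text
19.25 [ 0.598  -0.0905  0.1897] [-0.4878 -0.5235  0.1458] 0.026189095166855834
-36.26679687680068 0.04529430831696577
w13 [([19, 9, 22, 20, 353], array([319.6, 348.7]))]
w14 [([29, 11, 23, 18, 297], array([329.9, 349.7]))]
w15 [([22, 0, 21, 19, 335], array([322.1, 338.7]))]
```

View pics/cmp3.png

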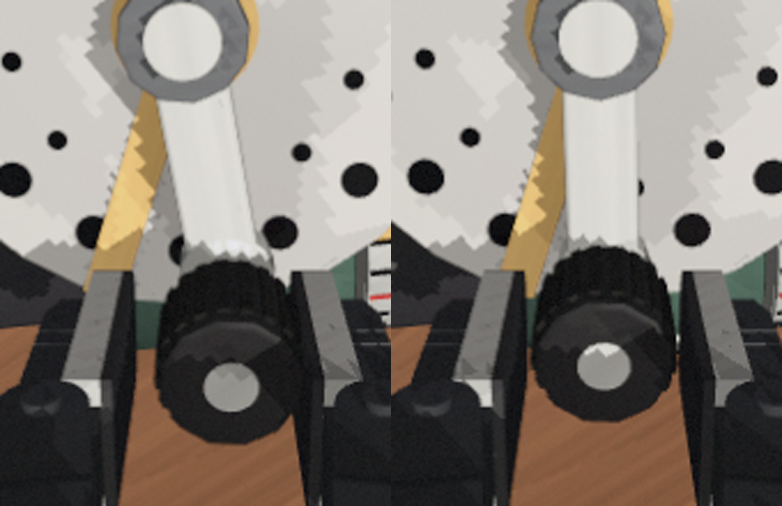

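```bash
python3 - <<'E'
from holes import *
o=readout.get_obs()["tool_pos"]
sh=o-np.array([.6,-.0871,.1896])
C=np.array([.5605,-.063])
for zt in(.212,.215):
  f=lambda a,dz,s:proj("wrist",np.r_[C+.045*np.array([np.cos(np.radians(a)),np.sin(np.radians(a))]),zt+dz]+s)
  print(zt,"w14",f(-28.5,0,sh),"w15",[(dz,f(-36.5,dz,0)) for dz in(0,-.002,-.004,-.006)])
E
```

```text
0.212 w14 [327.7499 342.8807] w15 [(0, array([320.7821, 342.8865])), (-0.002, array([320.7971, 339.8435])), (-0.004, array([320.8117, 336.8804])), (-0.006, array([320.826 , 333.9942]))]
0.215 w14 [327.8716 347.6056] w15 [(0, array([320.7589, 347.6078])), (-0.002, array([320.7745, 344.4389])), (-0.004, array([320.7897, 341.3548])), (-0.006, array([320.8045, 338.3521]))]
```

Call:
step_arm([
  [[0, 0, 0, 0], [0, 0, 0, 0], [0, 0, 0, 0]],
], grip=0.6)

```text
t: 19.55
tool_pos: [0.5981, -0.0902, 0.1896]
tool_rot: [2.816, 1.393, -0.0]
contact_force: [-0.3, 0.3, 1.0]
opening: 0.0342
```

Call:
step_arm([
  [[0, 0, 0.8, 0], [0, 0, 1.5, 0], [0, 0, 2.5, 0], [0, 0, 3, 0], [0, 0, 3, 0], [0, 0, 2, 0], [0, 0, 0, 0], [0, 0, 0, 0]],
])

```text
t: 20.22
tool_pos: [0.5989, -0.0903, 0.3201]
tool_rot: [2.813, 1.392, 0.005]
contact_force: [-0.2, 0.1, -0.1]
opening: 0.0341
```

```bash
python3 st.py; python3 - <<'E'
from holes import *
s=viewer.get_image("scene");cv2.imwrite("pics/s2.png",s)
im=viewer.get_image("wrist");cv2.imwrite("pics/w16.png",im)
k=nets.pinpoint("wrist","knob_middle");C=np.array([.5598,-.0622])
for x in k[:1]:
  for z in(.192,.196,.2):
    p=atz("wrist",x["at"],z)[:2]-C;print(x["at"],x["confidence"],z,np.degrees(np.arctan2(p[1],p[0])),np.hypot(*p))
# scene: knob top edge vs expected for home / on plate
e=C+.045*np.array([np.cos(np.radians(-37.4)),np.sin(np.radians(-37.4))])
for z in (.1975,.2035):
  b=proj("scene",np.r_[e,z+.011]);print("scene top centre",z,b)
x,y=b.round().astype(int);g=cv2.cvtColor(s,cv2.COLOR_BGR2GRAY);print(g[y-6:y+20,x-6:x+7])
E
```

```text
20.2167 [ 0.5989 -0.0903  0.3201] [-0.2492  0.122  -0.1203] 0.03405726905524473
-35.40219396476206 0.04586082553120972
[322.9, 230.1] 0.62 0.192 -35.35406281919562 0.045013028190502714
[322.9, 230.1] 0.62 0.196 -35.31386809013163 0.043903240548562206
[322.9, 230.1] 0.62 0.2 -35.27158859631979 0.042793475634049616
scene top centre 0.1975 [264.7428 223.6172]
scene top centre 0.2035 [264.5289 221.4387]
[[ 64  65  65  65  65  65  64  64  64  65  65  65  66]
 [ 64  65  65  64  65  65  64  65  65  64  65  66  65]
 [ 66  67  65  67  66  66  65  65  64  65  66  65  65]
 [ 65  67  65  67  66  64  65  65  64  66  66  66  69]
 [ 66  67  66  67  67  67  66  65  66  66  66  68  71]
 [ 67  65  65  67  68  72  74  73  69  67  69  72  74]
 [ 64  65  65  68  86 109 118 108  88  75  71  76  79]
 [ 64  64  68  79 124 176 194 174 128  89  77  76  78]
 [ 64  64  69  92 153 219 234 217 158 101  73  74  78]
 [ 64  62  68  88 141 201 220 198 144  93  68  69  76]
 [ 63  58  60  69 101 137 150 134 100  71  59  71  95]
 [ 62  57  53  54  63  76  81  74  61  52  62 103 153]
 [ 65  57  47  44  43  43  47  46  45  45  79 150 219]
 [ 68  61  49  39  36  38  41  41  40  48  96 182 242]
 [ 73  69  55  41  38  39  40  40  40  49 102 192 246]
 [ 80  74  57  43  38  37  38  40  40  51 105 194 247]
 [ 83  82  73  61  49  46  44  43  48  69 129 213 249]
 [ 92  97  97  95  89  77  67  66  74 107 173 237 253]
 [109 115 123 133 137 122 107 106 116 148 210 248 254]
 [124 130 141 160 168 156 148 152 169 192 228 250 254]
 [130 137 154 170 178 177 178 193 216 226 233 245 251]
 [132 142 159 174 180 189 205 219 229 232 230 231 235]
 [131 142 163 179 187 197 213 223 227 224 219 214 209]
 [131 140 162 184 193 196 203 212 212 208 209 205 193]
 [131 136 163 200 216 211 197 195 199 207 219 222 214]
 [128 133 165 218 238 236 220 212 221 228 232 235 236]]
```

```bash
python3 -c "
from station import ctrl;print(ctrl.finish_job())"
```

```text
the job is handed in; nothing more can be done
None
```

The pin is home in the hole just short of the second sector arm, and the job is handed in at about 20 s of the 67 s allowed.

**What I did:**
- I gripped the knob, drew the pin up about 3–4 mm clear of the plate, and wound the crank clockwise three full turns and on to about 10° short of the hole.
- I lowered the pin gently onto the plate and opened the jaws to a loose cage. I then pushed the knob forward in 0.5 mm steps until the spring dropped the pin, backed the pad off, opened wider and withdrew upward.

**Last checks:**
- **Pin depth:** in the wrist view the knob's end moved about 10–11 px, where a full 6 mm drop predicts about 9. The scene camera also put the knob nearer its home height than its on-plate height.
- **Position:** the close-up view showed the crank arm over the wanted hole, with the sector arm just beyond it.
- **Hands off:** the force reading was near zero after the release, and the arm stood about 13 cm above the fixture.

**Disagreements and limits:**
- The crank angle read about −36° by the arm, −35.4° by the final network reading and −37.4° for the hole by camera. Those differences are within calibration error.
- While the jaws closed at the start, they pressed the knob down with about 6 N before the lift.
- I had no direct spindle reading to confirm the ratchet wheel's tooth.
- I did not re-measure the bystanders at the end, but I made no moves near them.

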